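# Fill the row of setting anvils and hold the punch on the marked one

### The arm

A 7-joint arm with a two-finger parallel gripper is mounted at the origin on a cart in front of the work surface, level with it; the furniture and walls round the work are solid. World frame = base frame: x ahead of the robot, y to its left, z up, the work surface at z = 0. Lengths are in mm, angles in rad, forces in N, time in s.
With the tool pointing down it reaches from about 400 to 900 mm from the base axis. Payload 5.5 kg.
Tool frame: the origin (TCP) lies midway between the tips of the shut fingers; the grasp point (between the pads) lies grip_depth behind it (grip_depth is the distance from the TCP to the grasp point, in mm); z points along the fingers, y is the line along which they close (so a half turn about z gives the same grasp; the last joint's range is limited). The gripper opens to 85 mm and grips with 20 to 120 N. Pads are 22 mm wide; open, the fingers measure 114 mm over their backs; the gripper's body (76 mm by 85 mm) begins 54 mm behind the grasp point. The pads swing forward as they close: fully open they stand 13 mm farther back than shut.
Start: joints at [1.399, 0.501, -0.427, 1.55, 0.221, 1.138, -0.21], TCP at [273.83, -589.505, 231.31] pointing down, gripper open.
Joint ranges: [-2.88, 2.88], [-0.31, 2.03], [-1.54, 1.56], [0.2, 2.42], [-1.41, 4.55], [0.19, 2.02], [-2.57, 2.57]. Speed limits (rad/s): [2.57, 2.57, 3.14, 3.14, 3.14, 3.14, 3.14].

### API

Orientations are given as [roll, pitch, yaw] about the fixed x, y, z axes, in that order (R = Rz(yaw) Ry(pitch) Rx(roll)).
In Python, from rig import * gives the robot as it stands. The module is installed in compiled form; this text tells all that it offers.
- The arm moves only by the tool servo_tool, never from a script. Its argument "series" is a list of rows, each a list of 6 numbers: the shift along the tool's x, y, z in units of 0.12 m (1.0 is 0.12 m), then the turn, a rotation vector about the tool's x, y, z in units of 90 degrees (1.0 is 90 degrees). A call has 1 to 12 rows; each row is the pose to reach, as a shift and turn from the pose commanded when the call began, along the tool's axes at that moment; what a row does not reach only later rows make up. A row lasts 1/10 s, in which the tool goes at most 50 mm and 8.59 degrees, less where a joint would pass 70% of its speed; a pose out of reach is approached as far as the arm can. A call with a number of a shift or a turn outside -1 to 1 is refused whole. A call with a gripper value outside its range is refused whole. "gripper" is the gripper's target within -1 to 1 (fully open at 1, half-way at 0, shut at -1), set as the call begins (left out, the last holds). The fingers move at their own pace and stop on an object; the grip force is fixed at half the most. Time passes only in rows, so rows that repeat a pose let the fingers close. It gives the time, the measured TCP pose, the force, the opening and the grip force at its end, in the units of the state.
- get_state(): the state, without advancing time (a new reading comes with each control period).
- capture(name): name is "side" or "top" or "wrist"; returns the picture (420x560x3 uint8, red, green, blue); there is no depth.
- get_calibration(name): a dict with "K" (3x3 intrinsics, pixels), "R" (3x3) and "t" (3): a world point X has camera coordinates R X + t. Camera axes: x right, y down, z forward; pixel columns grow to the right and rows downward; lengths in mm; the calibration is good to about 2 mm. The wrist camera is an equidistant fisheye: a pixel r from the principal point sees the ray r / f radians off the axis. A picture is of the moment at which its call begins: read the wrist's pose just before it. get_calibration takes no time and is no camera call; for the wrist camera it gives the pose at the moment of the call.
- hand_in(): hands the job in; it is judged then, once.
The state is a dict: "t": time; "joint_positions": joint angles; "dq": joint speeds; "joint_efforts": joint torques, N m; "position": TCP position; "tool_rot": TCP orientation; "contact_force": force on the tool from outside, world axes, zero at the start; "ft_torque": the same for the moment, N m; "finger_gap": finger opening in mm; "grip_force": force on a finger pad.
Only numpy, scipy, OpenCV 4.12 (cv2) and the standard library are available. Lean on these libraries where they do the work, as an engineer would, in place of code of your own. Each camera call takes 0.05 s, during which the arm holds its last target. There are 200 camera calls.

### The job

Get the rivet-setting board ready for the next blow: put the two loose steel anvils flat into the two empty rings so that the row of three is complete, leaving the anvil that is already in its ring. Then draw the steel punch out of its stand and hold it upright with its foot in the middle of the anvil inside the red ring, pressing down lightly with about 6 N and never with a jolt. Finish while still gripping the punch there with that light push; do not knock the mallet, the wax block or the thread spool.

Things in the scene. Friction and masses are not known exactly. Their poses are not given: they have to be found in the camera images.
- board: fixed wooden setting board, 84 x 204 x 12 mm, origin at the centre of its underside on the bench; the three rings stand in a row along its y axis (its long side) 60 mm apart, at y = -60, 0 and +60 mm; which ring is where varies.
- ring_red: red plastic locating ring fixed on the setting board, outer diameter 47 mm, inner diameter 36.6 mm, 4 mm high: the nest for one anvil (1.8 mm play all round). Origin at the ring's centre on the board's upper face (12 mm above the bench): the underside of a seated anvil lies at this height, its upper face 13 mm higher and 9 mm above the ring. This ring is empty at the start and marks the anvil on which the punch is to be held.
- ring_black: black plastic locating ring fixed on the setting board, outer diameter 47 mm, inner diameter 36.6 mm, 4 mm high: the nest for one anvil (1.8 mm play all round). Origin at the ring's centre on the board's upper face (12 mm above the bench): the underside of a seated anvil lies at this height, its upper face 13 mm higher and 9 mm above the ring. This ring is empty at the start.
- ring_used: black plastic locating ring fixed on the setting board, outer diameter 47 mm, inner diameter 36.6 mm, 4 mm high: the nest for one anvil (1.8 mm play all round). Origin at the ring's centre on the board's upper face (12 mm above the bench): the underside of a seated anvil lies at this height, its upper face 13 mm higher and 9 mm above the ring. It holds anvil_c from the start.
- anvil_a: grey steel rivet-setting anvil, a plain disc 33 mm in diameter and 13 mm high with a shallow dish in its upper face, about 0.19 kg. Origin at the centre of its underside, z up. It lies loose on the bench; either loose anvil may go in either empty ring.
- anvil_b: grey steel rivet-setting anvil, a plain disc 33 mm in diameter and 13 mm high with a shallow dish in its upper face, about 0.19 kg. Origin at the centre of its underside, z up. It lies loose on the bench; either loose anvil may go in either empty ring.
- anvil_c: grey steel rivet-setting anvil, a plain disc 33 mm in diameter and 13 mm high with a shallow dish in its upper face, about 0.19 kg. Origin at the centre of its underside, z up. It sits in a black ring already and stays there.
- anvil_a_top (a point): centre of the upper face of anvil_a, 13 mm above its underside.
- anvil_b_top (a point): centre of the upper face of anvil_b, 13 mm above its underside.
- stand: fixed light wooden punch stand, 60 x 60 mm and 42 mm high (its dark foot 74 x 74 x 6 mm), origin at the centre of its underside on the bench; a square socket 16.5 mm wide and 36 mm deep (floor 6 mm above the bench) in the middle of its top, sides along its x and y, holds the punch upright with some play.
- punch_foot (a point): centre of the punch's lower end. The punch is a round steel bar, 104 mm long and at most 12 mm thick, about 0.06 kg; it stands foot down in the stand and about 68 mm of it stands clear above the stand's top, free to grip.
- punch_head (a point): centre of the punch's upper end, 104 mm from punch_foot; the line from punch_foot to punch_head is the punch's axis.
- punch: the steel punch, rigid like the anvils and the board (nothing gives, so the push builds up within a millimetre or so of lowering after contact); its y axis runs from foot to head (up when it stands upright).
- mallet: bystander: mallet with a dark handle, 98 x 262 x 37 mm, lying on the bench in front of the board, origin at the middle of its underside.
- wax: bystander: yellow wax block 31 x 46 x 19 mm, origin at the centre of its underside.
- spool: bystander: reel of brown thread with black flanges, 38 x 48 x 50 mm, origin at its underside.
Things that resemble listed ones, but are neither listed nor needed, are in the scene too. Leave any green or purple look-alike of the anvil_a alone. Leave any purple or turquoise look-alike of the anvil_b alone.

How it is judged:
By the outcome, as a careful person would: the job done as asked, in the order asked, and still so for the second after the job is handed in, while the arm keeps its last pose, push and grip.
It also fails if it takes over 72 s, if anything falls off the work surface, if the arm or the gripper's body presses on something with over 40 N, if the wrist force passes 120 N, or if a joint passes its speed limit or range.

## Working session

There is one attempt and no reset: what is moved stays moved. The work goes in short steps, Python scripts to look and compute and a tool call to move; the robot and the scene stay as the last step left them, time stands still between calls to the robot, and variables do not carry over. Pictures are saved under pics/ and viewed, at most 10 in all, crops included, and the job is handed in when it is done.

Besides the shell and the picture viewer there is one more tool, called in YAML: its name, and indented under it one key for each argument. servo_tool: Moves the arm, as the interface text tells. Shifts and turns lie within -1 to 1; 1 stands for 0.12 m of shift or 90 degrees of turn. Its arguments: {"type":"object","properties":{"series":{"type":"array","items":{"type":"array","items":{"type":"number","minimum":-1,"maximum":1}}},"gripper":{"type":"number"}},"required":["series"]}

```bash
mkdir -p pics; ls
python3 - <<'E'
from rig import *
import cv2
s=get_state();print({k:s[k] for k in s})
for n in("top","side"):
    cv2.imwrite(f"pics/{n}0.png",capture(n)[:,:,::-1]);c=get_calibration(n);print(n,c)
E
```

```text
pics
{'t': 0.0, 'joint_positions': array([ 1.39918635,  0.50185359, -0.4267934 ,  1.55145471,  0.22078482,
        1.13829231, -0.21032047]), 'dq': array([ 1.97696944e-04,  2.23651038e-03, -3.98426466e-04,  6.43792339e-04,
       -6.63179240e-04, -5.19920403e-04, -2.40564759e-05]), 'joint_efforts': array([-1.10491840e-04, -5.69517910e+01, -5.81671536e+00, -2.80940634e+01,
        1.05143501e-02,  1.17288312e-02, -4.85296496e-06]), 'position': array([ 273.47791289, -588.90232051,  230.25397541]), 'tool_rot': array([-3.13964028e+00, -8.31354921e-05,  4.34840765e-01]), 'contact_force': array([ 0.50818074,  0.12231526, -0.12776883]), 'ft_torque': array([0.00446087, 0.00318701, 0.05592712]), 'grip_force': 0.0, 'finger_gap': 85.28782522586044}
top {'K': array([[408.01007307,   0.        , 276.34618994],
       [  0.        , 408.01007307, 204.53110844],
       [  0.        ,   0.        ,   1.        ]]), 'R': array([[-0.00806462, -0.99950476, -0.03041706],
       [-0.99270592,  0.01166149, -0.1199957 ],
       [ 0.12029099,  0.02922747, -0.99230834]]), 't': array([  9.7680332 , 588.86808974, 952.41135595])}
side {'K': array([[390.66397071,   0.        , 283.57850546],
       [  0.        , 390.66397071, 209.77781312],
       [  0.        ,   0.        ,   1.        ]]), 'R': array([[ 0.96422061, -0.2647053 ,  0.01448137],
       [-0.13955823, -0.55328432, -0.82121859],
       [ 0.22539323,  0.78981489, -0.57042995]]), 't': array([-572.10522589,  152.32629099,  833.59621182])}
```

View pics/top0.png

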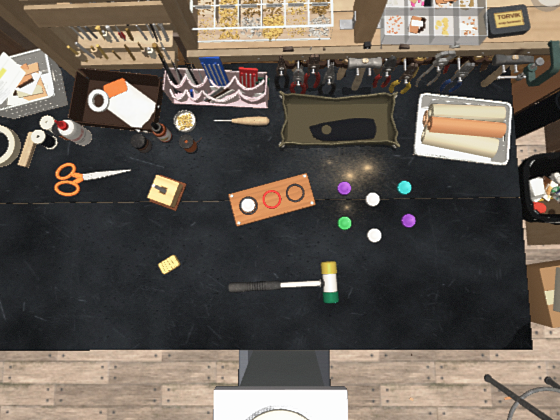

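View pics/side0.png

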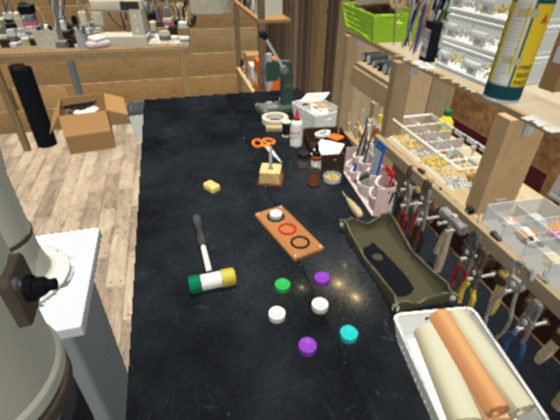

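The top view shows these candidates for a loose anvil: grey-white discs at (373,199) and (375,236), purple at (344,188) and (409,221), turquoise at (404,188), and green at (344,223). I choose the two grey ones. The board is at (272,200): the used ring at (248,205), red in the middle at (271,199), the empty black ring at (295,193). The stand is at (167,192), wax at (168,265), mallet at (280,285).

```bash
cat > h.py <<'E'
from rig import *
import numpy as np, cv2
from scipy.spatial.transform import Rotation as Ro
def pix(c,X):
    p=c["K"]@(c["R"]@np.array(X,float)+c["t"]); return p[:2]/p[2]
def ray(c,uv,fish=False):
    K=c["K"]; d=(np.array(uv,float)-K[:2,2])/[K[0,0],K[1,1]]
    if fish:
        r=np.hypot(*d); v=np.r_[d/r*np.sin(r),np.cos(r)] if r>0 else np.array([0,0,1.])
    else: v=np.r_[d,1]
    return -c["R"].T@c["t"], c["R"].T@v
def onz(c,uv,z,fish=False):
    o,d=ray(c,uv,fish); return (o+d*(z-o[2])/d[2])[:2]
def blobs(m,lo=20,hi=1e9):
    n,l,s,ce=cv2.connectedComponentsWithStats(m.astype(np.uint8)); return [(ce[i].round(2),s[i]) for i in range(1,n) if lo<s[i][4]<hi]
def go(dst,yaw=None,s=None):
    "units row from the present pose to TCP dst (mm)"
    s=s or get_state(); R=Ro.from_euler('xyz',s["tool_rot"])
    row=R.inv().apply(np.array(dst)-s["position"])/120
    rv=np.zeros(3)
    if yaw is not None: rv=(R.inv()*Ro.from_euler('xyz',[np.pi,0,yaw])).as_rotvec()/(np.pi/2)
    return np.r_[row,rv].round(4)
E
python3 - <<'E'
from h import *
im={n:cv2.imread(f"pics/{n}0.png") for n in("top","side")}
C={n:get_calibration(n) for n in im}
for n in im:
    h=cv2.cvtColor(im[n],cv2.COLOR_BGR2HSV)
    w=(h[...,1]<50)&(h[...,2]>140)
    x0,x1,y0,y1=(235,420,170,250) if n=="top" else (255,345,200,345)
    M=np.zeros(w.shape,bool);M[y0:y1,x0:x1]=1
    for b in blobs(w&M,25): print(n,b[0],b[1][4],"z11:",onz(C[n],b[0],11 if b[0][0]>300 or n=="side" else 23).round(1))
    r=(h[...,1]>150)&((h[...,0]<6)|(h[...,0]>174))&(h[...,2]>120)&M
    for b in blobs(r,10): print(n,"red",b[0],b[1][4],onz(C[n],b[0],15).round(1))
b=im["top"]
def up(i,x0,x1,y0,y1,f): return cv2.resize(i[y0:y1,x0:x1],None,fx=f,fy=f,interpolation=cv2.INTER_CUBIC)
a=up(b,225,425,165,255,4)
c=up(b,130,230,120,220,3); d=up(im["side"],225,365,120,220,3)[:300]
o=np.zeros((600,800,3),np.uint8); o[:216]=cv2.resize(a,(800,360))[:216] if 0 else cv2.resize(a,(480,216)).shape and np.pad(cv2.resize(a,(640,288)),((0,0),(0,160),(0,0)))[:216]
o=np.zeros((600,800,3),np.uint8); o[:288,:640]=cv2.resize(a,(640,288)); o[290:590,:300]=c; o[290:590,305:725]=d
cv2.imwrite("pics/crop.png",o)
E
```

```text
top [372.34 198.82] 146 z11: [ 603.3 -232.5]
top [247.57 204.86] 150 z11: [590.5  75.1]
top [373.78 234.95] 150 z11: [ 514.3 -232.8]
top red [271.29 198.86] 109 [605.7  17. ]
side [275.34 213.72] 105 z11: [595.3  90. ]
side [319.63 304.31] 220 z11: [ 603.5 -233.8]
side [276.45 313.57] 237 z11: [ 514.4 -234.7]
side red [287.38 228.37] 68 [607.3  16. ]
```

View pics/crop.png

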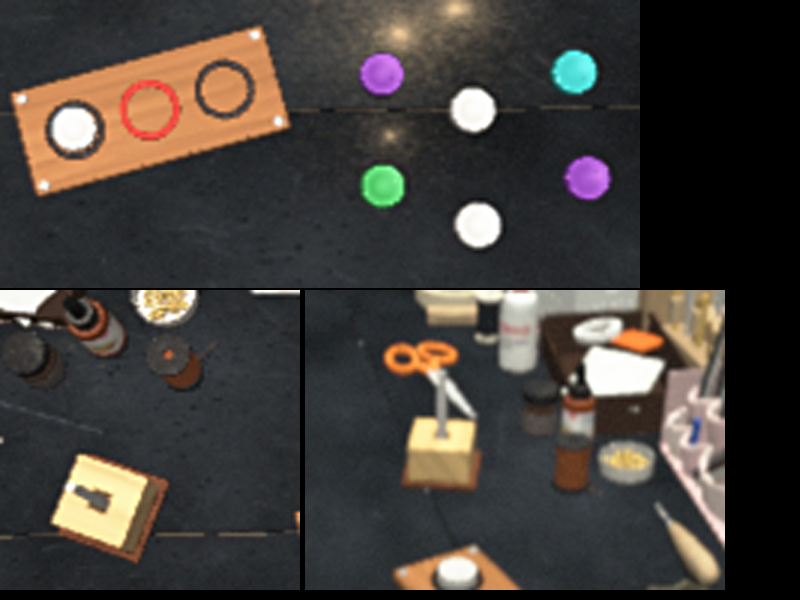

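The crop confirms two plain grey-white loose discs; the red ring is in the middle and the empty black ring is at its right. The board's yaw is about 0.257. I'll move above the loose anvils for a wrist view, with closing axis across the board (yaw 1.83).

Run:
```python
from h import *
import rig
print([x for x in dir(rig) if x[0]!='_'],getattr(rig,'grip_depth',None))
print(go([575,-233,170],1.83), get_calibration("wrist"))
```

```text
['Unreachable', 'capture', 'get_calibration', 'get_state', 'grip_depth', 'hand_in'] 18.700000000000003
[ 3.5284e+00 -1.6310e+00  5.0610e-01 -9.0000e-04 -8.0000e-04 -8.8820e-01] {'K': array([[325.1922621 ,   0.        , 285.95013603],
       [  0.        , 325.1922621 , 206.8517992 ],
       [  0.        ,   0.        ,   1.        ]]), 'R': array([[ 0.42322464, -0.90602314, -0.00172412],
       [-0.86141554, -0.40297568,  0.30915023],
       [-0.28079204, -0.12935482, -0.95101165]]), 't': array([-648.55072434,  -41.314164  ,  379.50043959])}
```

servo_tool:
  series:
    - [0.3,-0.14,0.04,0,0,0]
    - [0.6,-0.28,0.08,0,0,0]
    - [0.88,-0.41,0.127,0,0,0]
  gripper: 0.4

```text
t: 0.4
position: [349.6, -498.9, 215.5]
tool_rot: [-3.141, -0.0, 0.434]
contact_force: [0.3, -0.4, -0.5]
finger_gap: 59.8
grip_force: 0.0
```

servo_tool:
  series:
    - [0.3,-0.14,0.04,0,0,0]
    - [0.6,-0.28,0.08,0,0,0]
    - [0.88,-0.41,0.127,0,0,0]

```text
t: 0.7
position: [424.8, -409.5, 200.4]
tool_rot: [-3.141, -0.0, 0.435]
contact_force: [0.9, -0.8, -0.5]
finger_gap: 60.0
grip_force: 0.0
```

servo_tool:
  series:
    - [0.3,-0.14,0.04,0,0,0]
    - [0.6,-0.28,0.08,0,0,0]
    - [0.88,-0.41,0.127,0,0,0]

```text
t: 1.0
position: [499.8, -320.4, 185.2]
tool_rot: [-3.141, -0.0, 0.435]
contact_force: [0.3, -0.7, -0.1]
finger_gap: 59.9
grip_force: 0.0
```

servo_tool:
  series:
    - [0.3,-0.14,0.04,0,0,-0.089]
    - [0.6,-0.28,0.08,0,0,-0.178]
    - [0.88,-0.41,0.127,0,0,-0.267]
    - [0.88,-0.41,0.127,0,0,-0.356]
    - [0.88,-0.41,0.127,0,0,-0.444]
    - [0.88,-0.41,0.127,0,0,-0.533]
    - [0.88,-0.41,0.127,0,0,-0.622]
    - [0.88,-0.41,0.127,0,0,-0.71]
    - [0.88,-0.41,0.127,0,0,-0.8]
    - [0.88,-0.41,0.127,0,0,-0.888]
    - [0.88,-0.41,0.127,0,0,-0.888]

```text
t: 2.1
position: [573.5, -233.1, 169.7]
tool_rot: [-3.141, -0.001, 1.831]
contact_force: [0.5, -0.1, -0.3]
finger_gap: 59.5
grip_force: 0.0
```

Run:
```python
from h import *
s=get_state();print(s["t"],s["position"],s["tool_rot"],s["finger_gap"],s["joint_positions"].round(2),s["contact_force"])
c=get_calibration("wrist"); im=capture("wrist")[:,:,::-1]; cv2.imwrite("pics/w1.png",im)
np.save("w1.npy",[c["K"],c["R"],np.tile(c["t"],(3,1))])
```

```text
2.1 [ 573.54660971 -233.14663741  169.67635611] [-3.14097426e+00 -1.15510786e-03  1.83059043e+00] 59.54831753920996 [ 0.93  0.62 -0.83  1.68  0.51  1.07  0.21] [ 0.46011285 -0.11820557 -0.26186388]
```

View pics/w1.png

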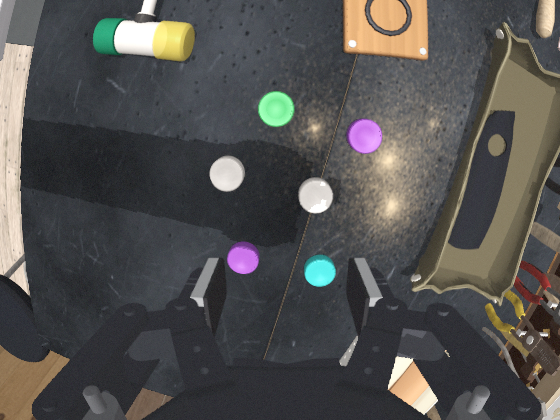

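The wrist view shows the loose anvils at (227,173) and (315,195), with the four coloured look-alikes around them.

```bash
cat >> h.py <<'E'
def contour_fit(c,cnt,z,fish=True):
    "min enclosing circle of a contour back-projected onto height z"
    P=np.array([onz(c,p,z,fish) for p in cnt.reshape(-1,2)],np.float32)
    A=np.c_[2*P,np.ones(len(P))]; x=np.linalg.lstsq(A,(P**2).sum(1),rcond=None)[0]
    (a,b),r=cv2.minEnclosingCircle(P); e=cv2.fitEllipse(P)
    return x[:2].round(1),np.sqrt(x[2]+x[:2]@x[:2]).round(1),(round(a,1),round(b,1),round(r,1)),np.round(e[1],1)
E
python3 - <<'E'
from h import *
im=cv2.imread("pics/w1.png"); c=get_calibration("wrist"); h=cv2.cvtColor(im,cv2.COLOR_BGR2HSV)
w=(h[...,1]<45)&(h[...,2]>110); M=np.zeros(w.shape,bool); M[145:225,200:345]=1
cs,_=cv2.findContours((w&M).astype(np.uint8),cv2.RETR_EXTERNAL,cv2.CHAIN_APPROX_NONE)
for k in cs:
    if len(k)>60: print(cv2.boundingRect(k),[contour_fit(c,k,z) for z in(7,13)])
E
```

```text
(299, 178, 34, 36) [(array([ 603.4, -232.8]), np.float64(17.3), (603.3, -232.7, 18.4), array([33. , 36.3])), (array([ 602.4, -231.3]), np.float64(17.0), (602.3, -231.2, 18.1), array([32.3, 35.6]))]
(209, 156, 36, 36) [(array([ 514.3, -233.3]), np.float64(17.1), (513.9, -233.2, 18.0), array([33.2, 35.4])), (array([ 515.1, -231.8]), np.float64(16.8), (514.6, -231.6, 17.6), array([32.5, 34.7]))]
```

Run:
```python
from h import *
print(go([603.3,-232.7,50],1.83),go([603.3,-232.7,6],1.83))
```

```text
[-6.040e-02  2.407e-01  9.980e-01 -3.000e-04 -7.000e-04 -2.200e-03] [-6.0800e-02  2.4090e-01  1.3646e+00 -3.0000e-04 -7.0000e-04 -2.2000e-03]
```

servo_tool:
  series:
    - [-0.03,0.12,0.3,0,0,0]
    - [-0.06,0.241,0.65,0,0,0]
    - [-0.06,0.241,0.9,0,0,0]
    - [-0.06,0.241,0.998,0,0,0]
  gripper: 0.25

```text
t: 2.55
position: [601.5, -231.9, 46.8]
tool_rot: [-3.137, -0.003, 1.827]
contact_force: [-0.2, 0.2, 0.2]
finger_gap: 53.6
grip_force: 0.0
```

servo_tool:
  series:
    - [0,0,0.13,0,0,0]
    - [0,0,0.26,0,0,0]
    - [0,0,0.34,0,0,0]
    - [0,0,0.366,0,0,0]
    - [0,0,0.366,0,0,0]

```text
t: 3.05
position: [603.9, -232.8, 6.8]
tool_rot: [3.142, 0.0, 1.829]
contact_force: [0.0, 0.0, 0.7]
finger_gap: 53.4
grip_force: 0.0
```

servo_tool:
  series:
    - [0,0,0,0,0,0]
    - [0,0,0,0,0,0]
    - [0,0,0,0,0,0]
    - [0,0,0,0,0,0]
    - [0,0,0,0,0,0]
    - [0,0,0,0,0,0]
  gripper: -0.6

```text
t: 3.65
position: [604.3, -233.0, 8.1]
tool_rot: [3.141, 0.001, 1.83]
contact_force: [-2.6, 0.2, 4.6]
finger_gap: 28.5
grip_force: 58.8
```

Run:
```python
from h import *
s=get_state();print(s["t"],s["position"],s["tool_rot"],s["finger_gap"],s["grip_force"],s["contact_force"])
im=capture("wrist")[:,:,::-1]; cv2.imwrite("pics/w2.png",im)
```

```text
3.65 [ 604.29265256 -232.97508152    8.10860826] [3.14092962e+00 1.22748747e-03 1.82951604e+00] 28.46245056040458 58.8450523573556 [-2.59165764  0.20571798  4.62286135]
```

View pics/w2.png

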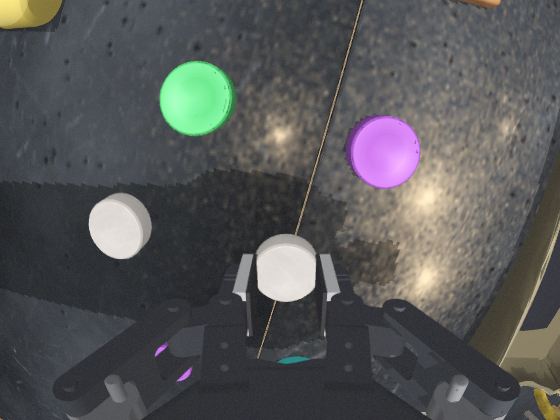

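The disc at (286,268) is between the fingers, but the gap reads 28 mm rather than 33 mm. I'll check how it sits.

Run:
```python
from h import *
im=cv2.imread("pics/w2.png"); c=get_calibration("wrist"); h=cv2.cvtColor(im,cv2.COLOR_BGR2HSV)
def fpix(X):
    v=c["R"]@np.array(X,float)+c["t"]; r=np.arctan2(np.hypot(*v[:2]),v[2]); return (c["K"][:2,2]+c["K"][0,0]*r*v[:2]/np.hypot(*v[:2])).round(1)
s=get_state(); p=s["position"]; R=Ro.from_euler('xyz',s["tool_rot"]).as_matrix()
print("tcp px",fpix(p),"pad tips",[fpix(p+R@np.array([x,y,0])) for x in(-11,11) for y in(-14.2,14.2)])
for zt in (13,15):
  for cx,cy in ((603.3,-232.7),(604.3,-233)):
    print(zt,[fpix([cx+16.5*np.cos(a+1.83),cy+16.5*np.sin(a+1.83),zt]).tolist() for a in np.arange(4)*np.pi/2])
w=(h[...,1]<45)&(h[...,2]>195); M=np.zeros(w.shape,bool); M[225:310,250:322]=1
cs,_=cv2.findContours((w&M).astype(np.uint8),cv2.RETR_EXTERNAL,cv2.CHAIN_APPROX_NONE)
for k in cs:
    if len(k)>60: print(cv2.boundingRect(k),[contour_fit(c,k,z) for z in(13,15,17)])
o=cv2.resize(im[220:320,220:355],None,fx=5.5,fy=5.5,interpolation=cv2.INTER_CUBIC);cv2.imwrite("pics/w2c.png",o)
```

```text
tcp px [285.5 271.2] pad tips [array([257.9, 289.4]), array([313.1, 289.5]), array([256.3, 251.3]), array([314.8, 251.4])]
13 [[283.6, 244.5], [249.8, 274.9], [283.7, 302.9], [317.6, 275.0]]
13 [[285.6, 245.5], [251.6, 275.9], [285.5, 303.8], [319.4, 276.0]]
15 [[283.6, 246.3], [249.4, 277.0], [283.7, 305.2], [318.0, 277.1]]
15 [[285.6, 247.4], [251.2, 278.0], [285.5, 306.1], [319.8, 278.1]]
(257, 244, 59, 58) [(array([ 604. , -231.5]), np.float64(15.4), (603.9, -231.6, 16.2), array([29.2, 32.6])), (array([ 603.7, -230.4]), np.float64(15.2), (603.6, -230.5, 16.0), array([28.8, 32.1])), (array([ 603.4, -229.3]), np.float64(15.0), (603.3, -229.4, 15.7), array([28.4, 31.6]))]
```

View pics/w2c.png

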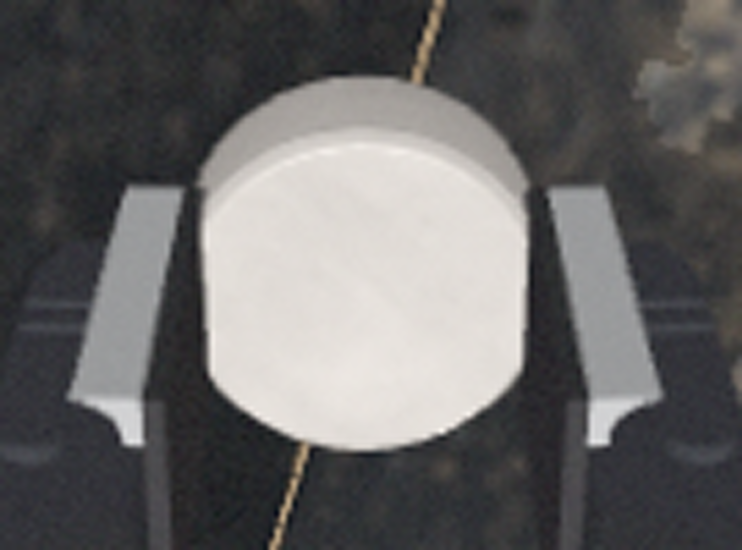

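The pads merely sink into the disc a little: it is centred and flat. I'll lift, carry it half-way and look at the rings.

servo_tool:
  series:
    - [0,0,-0.05,0,0,0]
    - [0,0,-0.2,0,0,0]
    - [0,0,-0.5,0,0,0]
    - [0.1,0.04,-0.8,0,0,0]
    - [0.3,0.12,-0.8,0,0,0]
    - [0.55,0.22,-0.8,0,0,0]
    - [0.7,0.27,-0.8,0,0,0]
    - [0.755,0.273,-0.8,0,0,0]
    - [0.755,0.273,-0.8,0,0,0]
    - [0.755,0.273,-0.8,0,0,0]

```text
t: 4.7
position: [612.1, -138.6, 102.9]
tool_rot: [-3.141, 0.001, 1.828]
contact_force: [0.0, -0.8, -2.0]
finger_gap: 28.0
grip_force: 59.4
```

Run:
```python
from h import *
import pickle
s=get_state();print(s["t"],s["position"],s["tool_rot"],s["finger_gap"],s["grip_force"],s["contact_force"])
c=get_calibration("wrist");im=capture("wrist")[:,:,::-1]; cv2.imwrite("pics/w3.png",im);pickle.dump((c,s),open("w3.pkl","wb"))
```

```text
4.7 [ 612.14263219 -138.5965305   102.91128159] [-3.14113392e+00  1.38626511e-03  1.82820742e+00] 28.030715513295323 59.437936305912444 [ 0.01287714 -0.79284615 -1.96691242]
```

View pics/w3.png

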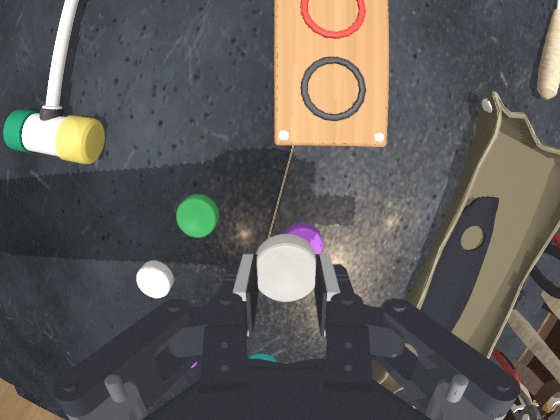

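The disc is held level at (286,268). The black ring is at (333,88), the red one at (333,8), and the board's edges are vertical in this view.

Run:
```python
from h import *
import pickle
c,s=pickle.load(open("w3.pkl","rb")); im=cv2.imread("pics/w3.png"); h=cv2.cvtColor(im,cv2.COLOR_BGR2HSV)
M=np.zeros(im.shape[:2],bool); M[50:125,295:372]=1
k=(((h[...,2]<110)&M)).astype(np.uint8)
cs,_=cv2.findContours(k,cv2.RETR_CCOMP,cv2.CHAIN_APPROX_NONE)
for q in cs:
    if len(q)>60: print("black",cv2.boundingRect(q),contour_fit(c,q,16))
# board side edges -> yaw ; pegs
wood=((h[...,0]<25)&(h[...,1]>60)&(h[...,2]>120))
L=[];Rr=[]
for y in range(5,140,3):
    xs=np.where(wood[y,265:400])[0]+265
    L.append(onz(c,(xs.min(),y),12,True));Rr.append(onz(c,(xs.max(),y),12,True))
for A in(L,Rr):
    p=np.polyfit([a[1] for a in A],[a[0] for a in A],1); print("edge slope yaw",np.arctan(-p[0]).round(4))
    A=np.array(A);r=A[:,0]-np.polyval(p,A[:,1]);print("resid",r.std().round(2), np.polyval(p,-41).round(1))
```

```text
black (306, 61, 55, 54) (array([620.4, -41.1]), np.float64(18.7), (620.7, -40.9, 19.5), array([37.2, 37.5]))
black (301, 57, 65, 64) (array([620.4, -41.2]), np.float64(22.4), (620.5, -41.2, 22.9), array([44.7, 44.8]))
black (301, 57, 64, 63) (array([620.2, -41.2]), np.float64(21.8), (620.2, -41.2, 22.3), array([43.4, 43.7]))
edge slope yaw 0.2582
resid 0.04 577.8
edge slope yaw 0.2604
resid 0.23 662.9
```

Run:
```python
from h import *
import pickle
c,s=pickle.load(open("w3.pkl","rb")); im=cv2.imread("pics/w3.png"); h=cv2.cvtColor(im,cv2.COLOR_BGR2HSV)
M=np.zeros(im.shape[:2],bool); M[225:310,250:322]=1
w=((h[...,1]<45)&(h[...,2]>195)&M).astype(np.uint8)
cs,_=cv2.findContours(w,cv2.RETR_EXTERNAL,cv2.CHAIN_APPROX_NONE)
for q in cs:
    if len(q)>60: print(cv2.boundingRect(q),contour_fit(c,q,s["position"][2]+4.9))
print(s["position"]); print(go([620.5,-41.3,48],1.829))
```

```text
(257, 243, 59, 59) (array([ 611.9, -137.1]), np.float64(15.5), (611.9, -137.1, 16.3), array([29.1, 32.9]))
[ 612.14263219 -138.5965305   102.91128159]
[ 7.706e-01  2.746e-01  4.547e-01 -4.000e-04  8.000e-04 -1.100e-03]
```

servo_tool:
  series:
    - [0.2,0.07,0,0,0,0]
    - [0.5,0.18,0.05,0,0,0]
    - [0.7,0.25,0.2,0,0,0]
    - [0.762,0.274,0.35,0,0,0]
    - [0.762,0.274,0.43,0,0,0]
    - [0.762,0.274,0.455,0,0,0]
    - [0.762,0.274,0.455,0,0,0]
    - [0.762,0.274,0.455,0,0,0]

```text
t: 5.55
position: [621.2, -41.8, 48.5]
tool_rot: [3.141, 0.001, 1.827]
contact_force: [-0.3, -0.6, -2.1]
finger_gap: 28.5
grip_force: 59.4
```

Run:
```python
from h import *
import pickle
s=get_state();print(s["t"],s["position"],s["tool_rot"],s["finger_gap"],s["grip_force"],s["contact_force"])
c=get_calibration("wrist");im=capture("wrist")[:,:,::-1]; cv2.imwrite("pics/w4.png",im);pickle.dump((c,s),open("w4.pkl","wb"))
cv2.imwrite("pics/w4c.png",cv2.resize(im[150:330,190:390],None,fx=3.3,fy=3.3,interpolation=cv2.INTER_CUBIC))
```

```text
5.55 [621.15672037 -41.82334275  48.46243621] [3.14110987e+00 8.94545597e-04 1.82709939e+00] 28.483304126454467 59.435676268858515 [-0.28670286 -0.64253916 -2.07360034]
```

View pics/w4c.png

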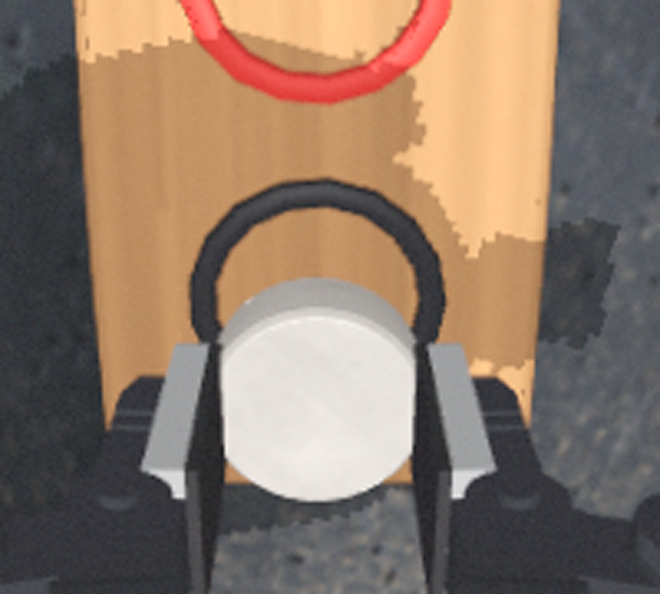

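The ring's visible arc is just ahead of the held disc; I'll fit both from this picture by number.

```bash
cat >> h.py <<'E'
from scipy.optimize import least_squares
def arc(c,im,guess,dark,zr=16,rng=(-1.2,1.2),yaw=1.828):
    "ring centre from radial profile of mask along the forward arc: returns centre"
    h=cv2.cvtColor(im,cv2.COLOR_BGR2HSV); m=dark(h).astype(np.float32)
    def fp(X):
        v=X@c["R"].T+c["t"]; q=np.hypot(v[:,0],v[:,1]); r=np.arctan2(q,v[:,2]); return c["K"][:2,2]+c["K"][0,0]*(r/q)[:,None]*v[:,:2]
    P=[]
    for a in np.linspace(*rng,80):
        d=np.array([np.cos(a+yaw),np.sin(a+yaw)]); rr=np.arange(12,30,.1)
        X=np.c_[np.array(guess)+rr[:,None]*d,np.full(len(rr),zr)]; p=fp(X).astype(np.float32)
        v=cv2.remap(m,p[:,0].reshape(-1,1),p[:,1].reshape(-1,1),cv2.INTER_LINEAR).ravel()
        if v.sum()*.1>2: P.append(np.r_[np.array(guess)+d*(v*rr).sum()/v.sum()])
    P=np.array(P); f=least_squares(lambda x:np.hypot(*(P-x[:2]).T)-x[2],[*guess,20.9],loss="soft_l1",f_scale=.3)
    g=least_squares(lambda x:np.hypot(*(P-x[:2]).T)-20.9,guess,loss="soft_l1",f_scale=.3)
    return f.x.round(2),g.x.round(2),len(P)
def disc(c,im,s,dz=4.9,box=(225,310,250,322)):
    h=cv2.cvtColor(im,cv2.COLOR_BGR2HSV); M=np.zeros(im.shape[:2],bool); M[box[0]:box[1],box[2]:box[3]]=1
    w=((h[...,1]<45)&(h[...,2]>195)&M).astype(np.uint8)
    cs,_=cv2.findContours(w,cv2.RETR_EXTERNAL,cv2.CHAIN_APPROX_NONE); q=max(cs,key=len)
    P=np.array([onz(c,p,s["position"][2]+dz,True) for p in q.reshape(-1,2)])
    y=Ro.from_euler('xyz',s["tool_rot"]).as_matrix(); L=(P-s["position"][:2])@y[:2,:2]
    return ((L.max(0)+L.min(0))/2).round(2),L.max(0)-L.min(0)
E
python3 - <<'E'
from h import *
import pickle
c,s=pickle.load(open("w4.pkl","rb")); im=cv2.imread("pics/w4.png")
dk=lambda h:(h[...,2]<75)&(h[...,1]<90)
print(arc(c,im,(620.8,-41.3),dk), disc(c,im,s), s["position"])
print("red",arc(c,im,(606,16.5),lambda h:(h[...,1]>140)&((h[...,0]<6)|(h[...,0]>174)),rng=(2.3,4.0)))
R=Ro.from_euler('xyz',s["tool_rot"]).as_matrix();print(R.round(3))
E
```

```text
(array([620.97, -40.58,  20.81]), array([621. , -40.7]), 76) (array([1.49, 0.23]), array([32.52407592, 27.83989861])) [621.15672037 -41.82334275  48.46243621]
red (array([605.54,  17.37,  20.48]), array([605.41,  17.83]), 80)
[[-0.254  0.967  0.001]
 [ 0.967  0.254 -0.001]
 [-0.001  0.    -1.   ]]
```

servo_tool:
  series:
    - [-0.002,0,0.08,0,0,0]
    - [-0.002,0,0.15,0,0,0]
    - [-0.002,0,0.19,0,0,0]
    - [-0.002,0,0.21,0,0,0]
    - [-0.002,0,0.22,0,0,0]
    - [-0.002,0,0.228,0,0,0]
    - [-0.002,0,0.23,0,0,0]
    - [-0.002,0,0.23,0,0,0]

```text
t: 6.4
position: [620.9, -40.1, 20.7]
tool_rot: [3.141, 0.0, 1.83]
contact_force: [0.0, -0.3, -1.9]
finger_gap: 28.0
grip_force: 59.4
```

servo_tool:
  series:
    - [0,0,0.004,0,0,0]
    - [0,0,0.004,0,0,0]

```text
t: 6.6
position: [621.0, -40.1, 20.2]
tool_rot: [3.141, 0.0, 1.83]
contact_force: [1.0, -0.0, -1.9]
finger_gap: 28.6
grip_force: 59.5
```

servo_tool:
  series:
    - [0,0,0,0,0,0]
    - [0,0,0,0,0,0]
    - [0,0,0,0,0,0]
  gripper: 0.1

```text
t: 6.9
position: [621.0, -40.0, 20.3]
tool_rot: [3.141, 0.0, 1.83]
contact_force: [-0.3, -0.1, -0.2]
finger_gap: 47.1
grip_force: 0.0
```

servo_tool:
  series:
    - [0,0,-0.08,0,0,0]
    - [0,0,-0.3,0,0,0]
    - [0,0,-0.6,0,0,0]
    - [0,0,-0.8,0,0,0]
    - [0,0,-0.8,0,0,0]
    - [0,0,-0.8,0,0,0]

```text
t: 7.5
position: [621.2, -40.3, 117.1]
tool_rot: [3.14, 0.001, 1.83]
contact_force: [-0.7, -0.2, -0.4]
finger_gap: 46.8
grip_force: 0.0
```

Run:
```python
from h import *
import pickle
s=get_state();print(s["t"],s["position"],s["tool_rot"],s["finger_gap"],s["contact_force"])
c=get_calibration("wrist");im=np.ascontiguousarray(capture("wrist")[:,:,::-1]); cv2.imwrite("pics/w5.png",im);pickle.dump((c,s),open("w5.pkl","wb"))
h=cv2.cvtColor(im,cv2.COLOR_BGR2HSV)
cs,_=cv2.findContours(((h[...,1]<45)&(h[...,2]>160)).astype(np.uint8),cv2.RETR_EXTERNAL,cv2.CHAIN_APPROX_NONE)
for q in cs:
    if len(q)>60:
        b=cv2.boundingRect(q)
        if b[2]<70 and b[3]<70: print(b,contour_fit(c,q,25))
print(go([514.4,-233.3,50],1.829))
```

```text
7.5 [621.18912566 -40.29340328 117.05423064] [3.14009302e+00 1.04827574e-03 1.82952213e+00] 46.796641677233005 [-0.72836759 -0.18545168 -0.43055543]
(25, 210, 38, 39) (array([ 398. , -118.7]), np.float64(21.2), (399.8, -116.6, 30.8), array([35.7, 54.2]))
(264, 187, 43, 43) (array([620.2, -38.1]), np.float64(16.5), (620.1, -38.1, 17.2), array([32. , 33.9]))
(557, 175, 3, 36) (array([896.9,  59.1]), np.float64(25.3), (878.5, 47.2, 18.8), array([ 3.5, 40.8]))
(525, 54, 11, 43) (array([791.5, 133.8]), np.float64(12.3), (794.0, 134.1, 20.4), array([ 3.1, 45.9]))
(262, 29, 47, 45) (array([590.1,  74.6]), np.float64(16.2), (590.1, 74.5, 16.7), array([32.1, 32.7]))
[-1.3278e+00 -1.2644e+00  5.5030e-01 -3.0000e-04  3.0000e-04  3.0000e-04]
```

Run:
```python
from h import *
import pickle
c,s=pickle.load(open("w5.pkl","rb")); im=cv2.imread("pics/w5.png")
print("black",arc(c,im,(620.5,-39.5),lambda h:(h[...,2]<75)&(h[...,1]<90),rng=(-1.4,1.4)))
h=cv2.cvtColor(im,cv2.COLOR_BGR2HSV)
r=((h[...,1]>140)&((h[...,0]<6)|(h[...,0]>174))).astype(np.uint8); r[:, :200]=0; r[:,380:]=0; r[230:]=0
cs,_=cv2.findContours(r,cv2.RETR_CCOMP,cv2.CHAIN_APPROX_NONE)
for q in cs:
    if len(q)>60: print("red",cv2.boundingRect(q),contour_fit(c,q,16))
print("red",arc(c,im,(606,18),lambda h:(h[...,1]>140)&((h[...,0]<6)|(h[...,0]>174)),rng=(-3.14,3.14)))
```

```text
black (array([620.72, -40.73,  20.69]), array([620.79, -40.99]), 76)
red (255, 102, 61, 60) (array([605.3,  17.1]), np.float64(22.4), (605.3, 17.2, 22.9), array([44.8, 44.9]))
red (260, 107, 51, 50) (array([605.3,  17.2]), np.float64(18.5), (605.2, 17.3, 18.9), array([36.9, 37. ]))
red (array([605.31,  17.16,  20.44]), array([605.25,  17.14]), 80)
```

servo_tool:
  series:
    - [-0.2,-0.2,0,0,0,0]
    - [-0.45,-0.43,0,0,0,0]
    - [-0.66,-0.63,0,0,0,0]
  gripper: 0.25

```text
t: 7.85
position: [565.9, -137.3, 114.4]
tool_rot: [-3.139, -0.001, 1.83]
contact_force: [-0.4, -0.6, 0.7]
finger_gap: 53.3
grip_force: 0.0
```

servo_tool:
  series:
    - [-0.2,-0.2,0,0,0,0]
    - [-0.45,-0.43,0,0,0,0]
    - [-0.62,-0.6,0.06,0,0,0]
    - [-0.667,-0.634,0.12,0,0,0]
    - [-0.667,-0.634,0.12,0,0,0]
    - [-0.667,-0.634,0.12,0,0,0]

```text
t: 8.45
position: [515.1, -231.1, 101.1]
tool_rot: [3.141, -0.002, 1.831]
contact_force: [0.5, 0.5, 0.0]
finger_gap: 53.2
grip_force: 0.0
```

Run:
```python
from h import *
s=get_state();print(s["t"],s["position"],s["tool_rot"],s["finger_gap"],s["contact_force"])
c=get_calibration("wrist");im=np.ascontiguousarray(capture("wrist")[:,:,::-1]); cv2.imwrite("pics/w6.png",im)
h=cv2.cvtColor(im,cv2.COLOR_BGR2HSV)
cs,_=cv2.findContours(((h[...,1]<45)&(h[...,2]>150)).astype(np.uint8),cv2.RETR_EXTERNAL,cv2.CHAIN_APPROX_NONE)
for q in cs:
    if len(q)>60:
        b=cv2.boundingRect(q)
        if b[2]<70 and b[3]<70: print(b,contour_fit(c,q,13))
print(go([514.4,-233.3,6],1.829))
```

```text
8.45 [ 515.10571439 -231.14795233  101.06418916] [ 3.14147029e+00 -1.93326959e-03  1.83103218e+00] 53.23743094679155 [0.46232607 0.50919332 0.01105345]
(397, 376, 47, 44) (array([ 743.7, -414.1]), np.float64(41.5), (744.1, -417.5, 61.3), array([ 28.2, 135.8]))
(500, 359, 36, 33) (array([ 867.7, -400.2]), np.float64(52.9), (877.0, -377.0, 71.2), array([ 12.4, 168.6]))
(263, 192, 43, 44) (array([ 514.1, -231.8]), np.float64(16.5), (514.1, -231.7, 17.4), array([31.8, 34.3]))
(135, 10, 64, 49) (array([ 394.3, -120.7]), np.float64(22.2), (395.7, -121.7, 27.8), array([37.7, 53.7]))
(467, 0, 36, 40) (array([626.4, -33.5]), np.float64(17.1), (625.6, -32.5, 18.6), array([33.7, 34.8]))
[-1.940e-02 -1.640e-02  7.958e-01  5.000e-04 -9.000e-04  2.100e-03]
```

servo_tool:
  series:
    - [-0.02,-0.016,0.2,0,0,0]
    - [-0.02,-0.016,0.45,0,0,0]
    - [-0.02,-0.016,0.65,0,0,0]
    - [-0.02,-0.016,0.76,0,0,0]
    - [-0.02,-0.016,0.796,0,0,0]
    - [-0.02,-0.016,0.796,0,0,0]

```text
t: 9.1
position: [514.3, -234.6, 6.2]
tool_rot: [3.141, -0.001, 1.831]
contact_force: [-0.4, -0.3, 0.7]
finger_gap: 53.7
grip_force: 0.0
```

servo_tool:
  series:
    - [0,0,0,0,0,0]
    - [0,0,0,0,0,0]
    - [0,0,0,0,0,0]
    - [0,0,0,0,0,0]
    - [0,0,0,0,0,0]
    - [0,0,0,0,0,0]
  gripper: -0.6

```text
t: 9.7
position: [514.9, -235.8, 7.7]
tool_rot: [3.139, 0.002, 1.83]
contact_force: [-0.7, 0.9, 6.1]
finger_gap: 28.4
grip_force: 59.0
```

Run:
```python
from h import *
s=get_state();print(s["t"],s["position"],s["tool_rot"],s["finger_gap"],s["grip_force"],s["contact_force"])
c=get_calibration("wrist");im=np.ascontiguousarray(capture("wrist")[:,:,::-1]); cv2.imwrite("pics/w7.png",im)
print(disc(c,im,s,13-s["position"][2]))
print(go([605.5,17,100],1.829))
```

```text
9.7 [ 514.86661973 -235.76902577    7.72112079] [3.13949663e+00 1.50139359e-03 1.82964681e+00] 28.367594791119682 58.963322151394095 [-0.66954528  0.93682619  6.07264517]
(array([3.38, 0.2 ]), array([32.11314085, 28.31052985]))
[ 1.8419e+00  1.2707e+00 -7.6900e-01  1.3000e-03  1.0000e-03  4.0000e-04]
```

servo_tool:
  series:
    - [0,0,-0.05,0,0,0]
    - [0,0,-0.25,0,0,0]
    - [0,0,-0.5,0,0,0]
    - [0.1,0.07,-0.75,0,0,0]
    - [0.35,0.25,-0.77,0,0,0]
    - [0.65,0.46,-0.77,0,0,0]
    - [0.9,0.63,-0.77,0,0,0]

```text
t: 10.45
position: [559.7, -110.4, 99.5]
tool_rot: [3.14, 0.0, 1.829]
contact_force: [1.0, 0.7, -2.8]
finger_gap: 28.0
grip_force: 59.7
```

servo_tool:
  series:
    - [0.3,0.21,0,0,0,0]
    - [0.6,0.42,0,0,0,0]
    - [0.85,0.6,0,0,0,0]
    - [0.915,0.64,0.1,0,0,0]
    - [0.915,0.64,0.3,0,0,0]
    - [0.915,0.64,0.42,0,0,0]
    - [0.915,0.64,0.44,0,0,0]
    - [0.915,0.64,0.44,0,0,0]
    - [0.915,0.64,0.44,0,0,0]

```text
t: 11.35
position: [605.8, 13.3, 46.4]
tool_rot: [3.141, 0.0, 1.829]
contact_force: [0.7, -0.8, -2.1]
finger_gap: 28.0
grip_force: 59.7
```

Run:
```python
from h import *
import pickle
s=get_state();print(s["t"],s["position"],s["tool_rot"],s["finger_gap"],s["grip_force"],s["contact_force"])
c=get_calibration("wrist");im=np.ascontiguousarray(capture("wrist")[:,:,::-1]); cv2.imwrite("pics/w8.png",im);pickle.dump((c,s),open("w8.pkl","wb"))
d,sz=disc(c,im,s,5.2); R=Ro.from_euler('xyz',s["tool_rot"]).as_matrix()
a=arc(c,im,(605.4,17),lambda h:(h[...,1]>140)&((h[...,0]<6)|(h[...,0]>174)))
D=s["position"][:2]+R[:2,:2]@d; print("disc",d,sz,D.round(2),"ring",a,"move tool",R[:2,:2].T@(a[1]-D)/120)
```

```text
11.35 [605.76865185  13.29379636  46.44638142] [3.14051091e+00 2.67949720e-04 1.82859509e+00] 28.044309953396983 59.69235885932903 [ 0.66000722 -0.76079048 -2.13260048]
disc [3.1  0.21] [31.60523426 27.90694885] [605.18  16.34] ring (array([605.45,  17.94,  20.46]), array([605.58,  17.41]), 80) move tool [0.00773562 0.00547516]
```

servo_tool:
  series:
    - [0.003,0.003,0.08,0,0,0]
    - [0.003,0.003,0.14,0,0,0]
    - [0.003,0.003,0.175,0,0,0]
    - [0.003,0.003,0.195,0,0,0]
    - [0.003,0.003,0.205,0,0,0]
    - [0.003,0.003,0.213,0,0,0]
    - [0.003,0.003,0.215,0,0,0]
    - [0.003,0.003,0.215,0,0,0]

```text
t: 12.2
position: [605.6, 14.4, 20.1]
tool_rot: [3.141, 0.0, 1.83]
contact_force: [-0.9, 0.1, -1.5]
finger_gap: 28.2
grip_force: 59.7
```

servo_tool:
  series:
    - [0,0,0.003,0,0,0]
    - [0,0,0.003,0,0,0]
    - [0,0,0.003,0,0,0]
  gripper: 0.1

```text
t: 12.5
position: [605.9, 14.4, 19.9]
tool_rot: [3.141, 0.0, 1.83]
contact_force: [0.0, 0.1, 0.3]
finger_gap: 47.2
grip_force: 0.0
```

servo_tool:
  series:
    - [0,0,-0.08,0,0,0]
    - [0,0,-0.3,0,0,0]
    - [0,0,-0.65,0,0,0]
    - [0,0,-1,0,0,0]
    - [0,0,-1,0,0,0]

```text
t: 13.0
position: [609.8, 15.7, 146.6]
tool_rot: [3.131, 0.002, 1.83]
contact_force: [1.0, 1.5, 0.4]
finger_gap: 46.8
grip_force: 0.0
```

servo_tool:
  series:
    - [0,0,-0.25,0,0,0]
    - [0.1,0.03,-0.4,0,0,0]
    - [0.4,0.12,-0.5,0,0,0]
    - [0.8,0.24,-0.5,0,0,0]
    - [0.95,0.28,-0.5,0,0,0]
    - [0.95,0.28,-0.5,0,0,0]
    - [0.95,0.28,-0.5,0,0,0]

```text
t: 13.7
position: [608.6, 133.1, 199.5]
tool_rot: [-3.141, 0.001, 1.831]
contact_force: [0.3, -1.0, -1.2]
finger_gap: 47.1
grip_force: 0.0
```

Run:
```python
from h import *
import pickle
s=get_state();print(s["t"],s["position"],s["tool_rot"],s["finger_gap"],s["contact_force"])
c=get_calibration("wrist");im={n:np.ascontiguousarray(capture(n)[:,:,::-1]) for n in("wrist","top","side")}
for n in im: cv2.imwrite(f"pics/{n}9.png",im[n])
pickle.dump((c,s),open("w9.pkl","wb"))
def up(i,x0,x1,y0,y1,W,H): return cv2.resize(i[y0:y1,x0:x1],(W,H),interpolation=cv2.INTER_CUBIC)
o=np.zeros((600,800,3),np.uint8); o[:420,:560]=im["wrist"]; 
o[420:600,:240]=up(im["top"],225,325,165,240,240,180); o[420:600,245:545]=up(im["side"],250,350,200,260,300,180)
o[0:240,562:800]=up(im["top"],130,210,150,230,238,240); o[242:600,562:800]=up(im["side"],240,300,135,225,238,358)
cv2.imwrite("pics/m9.png",o)
```

```text
13.7 [608.55158356 133.05620268 199.46882954] [-3.14127897e+00  7.94700075e-04  1.83083224e+00] 47.136834193037906 [ 0.26312363 -1.0110158  -1.22147841]
```

View pics/m9.png

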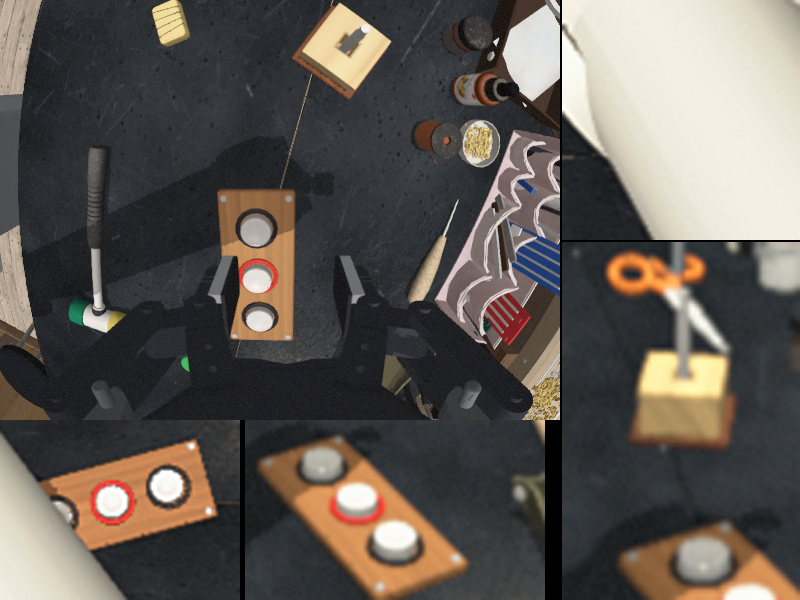

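All three anvils sit in their rings in the wrist and side views. The stand is at wrist pixel (343,48) with the punch's bright head at (361,29). I'll triangulate the punch.

Run:
```python
from h import *
import pickle
c,s=pickle.load(open("w9.pkl","rb"));T=get_calibration("top");S=get_calibration("side")
def tri(*rs):
    A=0;b=0
    for o,d in rs: d=d/np.linalg.norm(d);P=np.eye(3)-np.outer(d,d);A=A+P;b=b+P@o
    return np.linalg.solve(A,b).round(1)
w9=cv2.imread("pics/wrist9.png");t0=cv2.imread("pics/top0.png");s0=cv2.imread("pics/side0.png")
# stand top outline (light wood) in wrist & top
for n,im,cc,f,box in(("w",w9,c,True,(0,110,285,400)),("t",t0,T,False,(170,215,140,195))):
    h=cv2.cvtColor(im,cv2.COLOR_BGR2HSV);m=((h[...,0]>12)&(h[...,0]<30)&(h[...,1]>50)&(h[...,2]>185))
    M=np.zeros(m.shape,bool);M[box[0]:box[1],box[2]:box[3]]=1
    k=cv2.morphologyEx((m&M).astype(np.uint8),cv2.MORPH_CLOSE,np.ones((9,9)))
    q=max(cv2.findContours(k,0,1)[0],key=cv2.contourArea)
    P=np.array([onz(cc,p,42,f) for p in q.reshape(-1,2)],np.float32);print(n,cv2.minAreaRect(P))
print("head tri top/side",tri(ray(T,(153.3,186.7)),ray(S,(270,145))))
print("head w z110",onz(c,(361,29),110,True),"top",onz(T,(153.3,186.7),110),"side",onz(S,(270,145),110))
print("base z42 side",onz(S,(270.7,167.3),42),"top",onz(T,(165,190.7),42))
```

```text
w ((626.6015625, 281.844482421875), (63.11992263793945, 62.15471649169922), 69.73894500732422)
t ((627.9052734375, 280.39886474609375), (60.5744514465332, 61.81196594238281), 70.04285430908203)
head tri top/side [624.7 277.5 119.3]
head w z110 [624.58650314 279.19323603] top [623.98799901 280.94829837] side [631.74047339 296.58941746]
base z42 side [630.75434037 285.19163173] top [625.2892598  274.84273745]
```

Run:
```python
from h import *
import pickle
c,s=pickle.load(open("w9.pkl","rb"));R=Ro.from_euler('xyz',s["tool_rot"])
print("cam in tool",R.inv().apply(-c["R"].T@c["t"]-s["position"]).round(1),"cam axis tool",R.inv().apply(c["R"][2]).round(3))
print(go([642,221,170],1.829))
```

```text
cam in tool [  80.    -0.  -142.2] cam axis tool [-0.31   0.001  0.951]
[ 6.573e-01  4.562e-01  2.419e-01 -4.000e-04  7.000e-04 -1.300e-03]
```

servo_tool:
  series:
    - [0.3,0.2,0.1,0,0,0]
    - [0.6,0.42,0.2,0,0,0]
    - [0.657,0.456,0.24,0,0,0]
    - [0.657,0.456,0.24,0,0,0]
    - [0.657,0.456,0.24,0,0,0]
    - [0.657,0.456,0.24,0,0,0]

```text
t: 14.45
position: [642.2, 220.6, 171.0]
tool_rot: [3.141, 0.002, 1.827]
contact_force: [-0.2, 0.3, -0.0]
finger_gap: 47.2
grip_force: 0.0
```

Run:
```python
from h import *
import pickle
s=get_state();print(s["t"],s["position"],s["tool_rot"],s["contact_force"])
c=get_calibration("wrist");im=np.ascontiguousarray(capture("wrist")[:,:,::-1]);cv2.imwrite("pics/w10.png",im);pickle.dump((c,s),open("w10.pkl","wb"))
X=np.array([626,280,60.]);v=c["R"]@X+c["t"];q=np.hypot(*v[:2]);u=c["K"][:2,2]+c["K"][0,0]*np.arctan2(q,v[2])/q*v[:2];print(u)
x,y=u.astype(int);x0,y0=max(x-70,0),max(y-60,0)
print(x0,y0);cv2.imwrite("pics/w10c.png",cv2.resize(im[y0:y0+120,x0:x0+140],None,fx=5,fy=5,interpolation=cv2.INTER_CUBIC))
```

```text
14.45 [642.15458918 220.58573722 170.99848522] [3.14142069e+00 1.61611311e-03 1.82663526e+00] [-0.15291369  0.25655287 -0.04723182]
[285.04680776 127.99452633]
215 67
```

View pics/w10c.png

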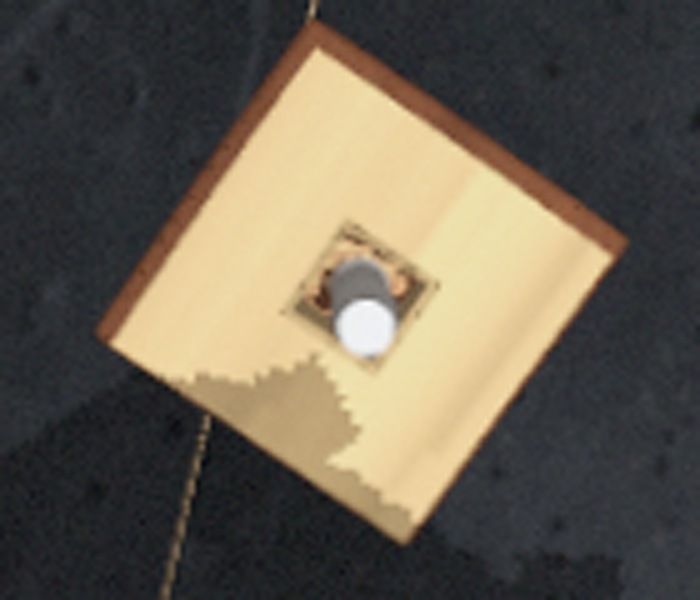

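The crop shows the punch standing in the socket: head centre at full-image pixel (288.2,132.4), foot about (286.6,122.6).

Run:
```python
from h import *
import pickle
c,s=pickle.load(open("w10.pkl","rb"))
hd=onz(c,(288.2,132.4),110,True);ft=onz(c,(286.6,122.6),6,True)
R=Ro.from_euler('xyz',s["tool_rot"]).as_matrix()
print(hd,ft,"tilt deg tool xy",np.degrees((R[:2,:2].T@(hd-ft))/104))
g=hd*.65+ft*.35;print(g,go([*g,140],1.829),go([*g,52],1.829))
```

```text
[627.7601264  281.43034937] [627.00781191 281.42168518] tilt deg tool xy [-0.10026548  0.40218339]
[627.49681633 281.4273169 ] [ 5.199e-01  9.800e-03  2.590e-01  3.000e-04  9.000e-04 -1.400e-03] [ 5.210e-01  9.500e-03  9.924e-01  3.000e-04  9.000e-04 -1.400e-03]
```

servo_tool:
  series:
    - [0.2,0.005,0,0,0,0]
    - [0.42,0.009,0,0,0,0]
    - [0.52,0.01,0,0,0,0]
    - [0.52,0.01,0,0,0,0]
    - [0.52,0.01,0.2,0,0,0]
    - [0.52,0.01,0.45,0,0,0]
    - [0.52,0.01,0.7,0,0,0]
    - [0.52,0.01,0.9,0,0,0]
    - [0.52,0.01,0.98,0,0,0]
    - [0.52,0.01,0.98,0,0,0]

```text
t: 15.5
position: [626.4, 281.7, 51.6]
tool_rot: [-3.139, 0.001, 1.828]
contact_force: [-0.1, 0.5, 0.4]
finger_gap: 46.9
grip_force: 0.0
```

servo_tool:
  series:
    - [0,0,0,0,0,0]
    - [0,0,0,0,0,0]
    - [0,0,0,0,0,0]
    - [0,0,0,0,0,0]
    - [0,0,0,0,0,0]
    - [0,0,0,0,0,0]
    - [0,0,0,0,0,0]
    - [0,0,0,0,0,0]
  gripper: -1

```text
t: 16.3
position: [627.7, 284.5, 54.9]
tool_rot: [3.139, -0.0, 1.83]
contact_force: [-0.2, -0.1, 6.0]
finger_gap: 8.1
grip_force: 58.8
```

Run:
```python
from h import *
s=get_state();print(s["t"],s["position"],s["tool_rot"],s["finger_gap"],s["grip_force"],s["contact_force"])
```

```text
16.3 [627.71064321 284.53519648  54.92610131] [ 3.13894092e+00 -6.17442861e-05  1.82966578e+00] 8.059101204850187 58.77536701736972 [-0.24306933 -0.11084825  6.02835317]
```

servo_tool:
  series:
    - [0,0,-0.03,0,0,0]
    - [0,0,-0.1,0,0,0]
    - [0,0,-0.2,0,0,0]
    - [0,0,-0.35,0,0,0]
    - [0,0,-0.55,0,0,0]
    - [0,0,-0.75,0,0,0]
    - [0,0,-0.9,0,0,0]
    - [0,0,-0.95,0,0,0]
    - [0,0,-0.95,0,0,0]

```text
t: 17.2
position: [627.3, 284.3, 168.6]
tool_rot: [3.139, -0.0, 1.83]
contact_force: [-0.9, -0.0, -0.5]
finger_gap: 8.0
grip_force: 58.4
```

servo_tool:
  series:
    - [-0.15,-0.05,0,0,0,0]
    - [-0.4,-0.14,0,0,0,0]
    - [-0.702,-0.249,0,0,0,0]

```text
t: 17.5
position: [617.9, 195.5, 165.6]
tool_rot: [-3.14, -0.001, 1.833]
contact_force: [1.1, -0.6, -0.8]
finger_gap: 7.9
grip_force: 58.5
```

servo_tool:
  series:
    - [-0.3,-0.11,0,0,0,0]
    - [-0.6,-0.21,0,0,0,0]
    - [-0.702,-0.249,0,0,0,0]

```text
t: 17.8
position: [611.4, 99.3, 165.0]
tool_rot: [-3.138, 0.003, 1.824]
contact_force: [-0.4, -1.0, -1.0]
finger_gap: 7.9
grip_force: 58.5
```

servo_tool:
  series:
    - [-0.3,-0.11,0,0,0,0]
    - [-0.5,-0.18,0.05,0,0,0]
    - [-0.65,-0.23,0.15,0,0,0]
    - [-0.702,-0.249,0.3,0,0,0]
    - [-0.702,-0.249,0.4,0,0,0]
    - [-0.702,-0.249,0.42,0,0,0]
    - [-0.702,-0.249,0.42,0,0,0]
    - [-0.702,-0.249,0.42,0,0,0]

```text
t: 18.6
position: [605.0, 18.8, 117.1]
tool_rot: [3.141, -0.001, 1.832]
contact_force: [0.1, -0.3, -1.4]
finger_gap: 7.7
grip_force: 58.5
```

Run:
```python
from h import *
import pickle
s=get_state();print(s["t"],s["position"],s["tool_rot"],s["finger_gap"],s["grip_force"],s["contact_force"])
c=get_calibration("wrist");im={n:np.ascontiguousarray(capture(n)[:,:,::-1]) for n in("wrist","top","side")}
for n in im: cv2.imwrite(f"pics/{n}11.png",im[n])
pickle.dump((c,s),open("w11.pkl","wb"))
```

```text
18.6 [604.995493    18.82274803 117.0987374 ] [ 3.14065829e+00 -8.40758421e-04  1.83223431e+00] 7.683473508448685 58.51208981825039 [ 0.12060759 -0.3459926  -1.37910894]
```

```bash
cat >> h.py <<'E'
def fp(c,X):
    v=np.atleast_2d(np.array(X,float))@c["R"].T+c["t"]; q=np.hypot(v[:,0],v[:,1]); r=np.arctan2(q,v[:,2]); return c["K"][:2,2]+c["K"][0,0]*(r/q)[:,None]*v[:,:2]
def toolp(s,L): return s["position"]+Ro.from_euler('xyz',s["tool_rot"]).apply(np.array(L,float))
E
python3 - <<'E'
from h import *
import pickle
c,s=pickle.load(open("w11.pkl","rb"));im=cv2.imread("pics/wrist11.png");h=cv2.cvtColor(im,cv2.COLOR_BGR2HSV)
for L in([0,0,49],[6,0,49],[0,6,49],[0,0,20],[0,0,0],[0,0,-55]): print(L,fp(c,toolp(s,L)).round(1)[0])
print("ring",fp(c,[605.4,17,16]),"anvil top",fp(c,[605.4,17,25]))
print("arc",arc(c,im,(605.4,17),lambda h:(h[...,1]>140)&((h[...,0]<6)|(h[...,0]>174)),rng=(-2.2,2.2)))
for y in range(190,262,3): print(y,' '.join(f"{h[y,x,1]:3d}/{h[y,x,2]:3d}" for x in range(262,312,3)))
E
```

```text
[0, 0, 49] [285.5 233.4]
[6, 0, 49] [285.6 224.6]
[0, 6, 49] [295.  233.4]
[0, 0, 20] [285.5 253.5]
[0, 0, 0] [285.5 271.2]
[0, 0, -55] [285.4 345.9]
ring [[285.35868115 210.15434704]] anvil top [[285.35538921 213.90933533]]
arc (array([605.53,  17.59,  20.56]), array([605.6 ,  17.24]), 80)
190 123/195 186/200 174/233 183/226 179/218 111/197  45/171  24/169  20/168  37/171  78/187 130/198 181/210 186/226 179/231 183/194 128/194
193 174/193 177/231 182/225 140/195  23/166  13/172  13/182  13/196  12/198  14/188  12/166  14/165  91/183 156/199 185/225 180/230 156/183
196 182/230 178/228 138/186  14/166  13/202  10/234  11/237  12/234  11/229  11/237  10/228  11/206  14/169  76/177 155/201 187/226 184/223
199 183/229 167/209  23/165  13/213  11/234  10/231  11/230  11/227  11/229  11/229  11/227  11/230  11/227  12/176 118/183 183/219 185/227
202 180/228 121/188  12/209  11/231  11/228  12/226  11/229  10/227  11/228  12/229  11/229  11/232  11/232  10/224  53/165 137/184 186/226
205 189/221  46/187  11/229   9/227  10/229  11/227  10/227  11/226  11/227  10/225  11/226  11/228  11/231 
[... 1851 characters left out ...]

247 122/196 123/197 124/196 127/195 122/194 113/191  13/162  11/163  14/169  15/168  14/163 124/196 124/189 131/185 125/184 123/195 126/196
250 126/193 125/196 126/196 128/195 124/193 101/185  14/162  14/170  13/172  14/168  16/162 124/193 124/187 125/185 126/184 124/194 124/196
253 123/195 105/179 104/182 100/183  90/122   3/ 81  14/165  15/167  12/166  11/166  13/162  20/ 52  88/122  99/175 100/174 102/180 124/195
256 123/195   6/160   6/158   6/159   6/129   0/ 66  13/160  15/165  13/171  12/165  16/161  15/ 51   6/137   3/159   3/160   3/159 111/251
259 113/191   5/159   2/158   3/160   7/112   4/ 61  17/164  15/167  14/169  12/168  14/163   8/ 66   9/115   5/157   5/159   3/159 106/247
```

Run:
```python
from h import *
import pickle
c,s=pickle.load(open("w11.pkl","rb"));im=cv2.imread("pics/wrist11.png");h=cv2.cvtColor(im,cv2.COLOR_BGR2HSV)
m=((h[...,1]<50)&(h[...,2]>203)).astype(np.uint8);m[:185]=0;m[233:]=0;m[:,:255]=0;m[:,315:]=0
q=max(cv2.findContours(m,0,1)[0],key=len).reshape(-1,2); q=q[~((q[:,1]>226)&(abs(q[:,0]-286)<11))]
P=np.array([onz(c,p,25,True) for p in q])
f=least_squares(lambda x:np.hypot(*(P-x[:2]).T)-x[2],[605,17,16.5],loss="soft_l1",f_scale=.3);print("anvil top",f.x.round(2),abs(f.fun).mean())
R=Ro.from_euler('xyz',s["tool_rot"]).as_matrix();print("anvil rel TCP, tool mm",R[:2,:2].T@(f.x[:2]-s["position"][:2]))
g=cv2.cvtColor(im,cv2.COLOR_BGR2GRAY)
for y in range(262,376,3): print(y,' '.join(f"{g[y,x]:3d}" for x in range(264,309,3)))
```

```text
anvil top [605.07  17.16  15.6 ] 0.182412890726583
anvil rel TCP, tool mm [-1.63134375 -0.35445863]
262 158 158 157 140  48 158 163 168 166 162 116  49 159 157 157
265 158 159 159 135  46 163 167 166 167 163 110  44 158 158 158
268 158 159 159 131  48 164 169 168 167 165 108  45 156 158 159
271 157 159 158 115  50 161 167 166 165 166 110  48 152 158 158
274 158 157 159  92  49 166 168 166 166 164 116  47 149 158 157
277 158 159 158  69  47 163 168 163 164 162 114  44 149 158 157
280 158 158 158  48  46 167 172 170 166 162 129  46 144 157 159
283 160 158 157  48  46 167 168 170 169 164 131  46 125 157 156
286 158 155 160  44  42 161 162 173 170 165 143  46 100 157 158
289 156 158 159  49  44 161 169 169 170 166 163  49  74 159 157
292 205 203 202  68  56 167 169 166 170 170 163  68  70 204 203
295  56 154 214  81  60 166 165 171 171 167 165  73  77 212  55
298  55  57 213  77  79 169 169 170 168 170 163  75 118  95  57
301  55  56  53  77  78 170 171 172 169 174 166  76  70  54  54
304  52  57  51  77  90 167 169 170 170 171 168  77  75  55  56
307  55  53  48  77  89 168 168 173 171 
[... 731 characters left out ...]
  47  66  56 116 101 162 163 173 174 158 156 141 129  63  53
346  49  53  52 116 113 217 225 223 224 224 188 120 110  50  50
349  48  54  52 104 129 223 223 225 226 226 226 122 113  53  49
352  46  49  54 127 130 225 224 226 228 227 225 141 126  50  48
355  60  46  60  83  85 192 227 224 227 226 143 128 138  57  49
358  72  47  66  87  86  82 122 142 129 138 150 139 132  54  45
361  47  55  59 101  87  85 129 148 127 150 130 125 104  51  53
364  50  55  55  52  56  53  51  51  52  51  55  50  52  55  53
367  54  54  44  45  53  53  52  46  53  43  50  49  50  48  51
370  49  50  49  50  55  55  53  51  47  51  50  52  49  50  53
373  49  56  51  54  52  51  52  52  47  51  54  52  52  54  53
```

Run:
```python
from h import *
import pickle
c,s=pickle.load(open("w11.pkl","rb"));p=s["position"];R=Ro.from_euler('xyz',s["tool_rot"]).as_matrix()
def loc(uv,dz): return (R[:2,:2].T@(onz(c,uv,p[2]-dz,True)-p[:2])).round(2)
print("head ctr",[loc((286.8,350),z) for z in(-57,-55,-53)],"front/back",loc((286.8,343.5),-55),loc((286.8,356.5),-55))
print("foot front edge",[loc((286,231.3),z) for z in(47,49,51)],"sides 241",loc((277.8,241),44),loc((293.7,241),44))
# side camera: predicted axis pixels and profile
S=get_calibration("side");im=cv2.imread("pics/side11.png");g=cv2.cvtColor(im,cv2.COLOR_BGR2GRAY)
A=pix(S,toolp(s,[-3,0,49]));B=pix(S,toolp(s,[-3,0,-55]));print("side foot/head pred",A,B,"anvil top",pix(S,[605.1,17.2,25]))
for y in range(int(B[1])-3,int(A[1])+25,3): x=int(A[0]);print(y,g[y,x-14:x+16:2])
T=get_calibration("top");print("top",pix(T,toolp(s,[-3,0,49])))
```

```text
head ctr [array([-0.2 ,  0.45]), array([-2.08,  0.46]), array([-3.96,  0.48])] front/back [1.14 0.45] [-5.43  0.48]
foot front edge [array([2.29, 0.33]), array([1.47, 0.34]), array([0.65, 0.34])] sides 241 [-3.07 -4.8 ] [-3.05  5.16]
side foot/head pred [287.21277614 211.027691  ] [288.10461919 173.42007794] anvil top [286.46172422 225.02568876]
170 [ 68 222 237 109  37  41  41  43  38  39  37  39  41  44  38]
173 [ 37  54 172  97  41  39  37  41 132  66  37  41  40  36  39]
176 [ 46  38  39  42  43  39  38  47 136  58  41  38  41  59  61]
179 [139 101  40  40  40  37  41  50 142  65  73  44  58  63  64]
182 [144 147 136 107  37  38  59 115 151  82 123  64  59  62  60]
185 [ 82  79  92  85  43  39  77 133 142  71 125  59  57  60  61]
188 [ 51  50  49  47  39  37  87 129 134  73 122  54  58  61  60]
191 [ 50  50  53  53  45  38  88 129 133  69 125  66  60  59  59]
194 [ 56  53  52  58  61  66 116 132 137  66  73  60  60  59  61]
197 [ 57  57  58  58  59  58  68 143 150  70  55  58  59  55  55]
200 [ 50  55  58  56  58  54  59 143 147  65  53  53  50  54  53]
203 [ 41  44  48  48  51  51  60 144 144  59  50  49  47  50  55]
206 [ 57  79 108 161 195  87  58 148 146  51  47  48  48  52  54]
209 [220 234 230 190 160 160 128 165 155  59  50  49  51  51  54]
212 [252 252 251 252 244 150 162 160 123  55  52  50  51  48  48]
215 [251 250 231 224 155  72 155 163 163 134  65  51  54  51  53]
218 [151 158 156 139  92  83 160 162 161 164 156  99  53  53  55]
221 [ 57  56  59  70  98 129 168 175 168 162 164 166 136  67  58]
224 [105 108 110 105 162 185 186 189 189 185 156 125 108 101  73]
227 [106 106 105  87 153 181 181 176 182 184 135  85  99 104 113]
230 [107 107 105  83 119 151 163 164 157 148 113  81 107 150 158]
233 [106 105 104 103  94  89  99 102  97  90  88 104 117 130 121]
top [270.74359212 195.80074356]
```

servo_tool:
  series:
    - [0.012,-0.0045,0.06,0,0,0]
    - [0.012,-0.0045,0.14,0,0,0]
    - [0.012,-0.0045,0.22,0,0,0]
    - [0.012,-0.0045,0.28,0,0,0]
    - [0.012,-0.0045,0.3,0,0,0]
    - [0.012,-0.0045,0.3,0,0,0]
    - [0.012,-0.0045,0.3,0,0,0]

```text
t: 19.45
position: [604.0, 18.1, 80.8]
tool_rot: [3.141, -0.0, 1.83]
contact_force: [0.6, -0.3, -0.2]
finger_gap: 7.9
grip_force: 58.5
```

```bash
cat > look.py <<'E'
from h import *
import pickle,sys
s=get_state();print(s["t"],s["position"],s["tool_rot"],s["contact_force"],s["ft_torque"])
c=get_calibration("wrist");im=np.ascontiguousarray(capture("wrist")[:,:,::-1]);cv2.imwrite(f"pics/{sys.argv[1]}.png",im);pickle.dump((c,s),open(f"{sys.argv[1]}.pkl","wb"))
h=cv2.cvtColor(im,cv2.COLOR_BGR2HSV);p=s["position"];R=Ro.from_euler('xyz',s["tool_rot"]).as_matrix()
print("foot pred",fp(c,toolp(s,[-3.1,.2,49])),fp(c,toolp(s,[1.4,.2,49])),"anvil top",fp(c,[605.1,17.2,25]))
y0=int(fp(c,[605.1,17.2,25])[0,1]);m=((h[...,1]<50)&(h[...,2]>203)).astype(np.uint8);m[:y0-28]=0;m[y0+28:]=0;m[:,:250]=0;m[:,320:]=0
q=max(cv2.findContours(m,0,1)[0],key=len).reshape(-1,2); q=q[~((q[:,1]>y0-3)&(abs(q[:,0]-286)<13))]
P=np.array([onz(c,a,25,True) for a in q])
f=least_squares(lambda x:np.hypot(*(P-x[:2]).T)-x[2],[605,17,16.5],loss="soft_l1",f_scale=.3);print("anvil",f.x.round(2),abs(f.fun).mean(),"rel tool",R[:2,:2].T@(f.x[:2]-p[:2]))
for y in range(y0-26,y0+40,3): print(y,' '.join(f"{h[y,x,1]:3d}/{h[y,x,2]:3d}" for x in range(262,312,3)))
E
python3 look.py w12
```

```text
19.45 [603.99778721  18.12101862  80.83391386] [ 3.14126085e+00 -1.14033386e-04  1.82975010e+00] [ 0.64301537 -0.27757258 -0.16124811] [0.03507114 0.0154699  0.05779034]
foot pred [[285.89480159 237.88016451]] [[285.9095749  231.38858158]] anvil top [[286.82716162 231.06412588]]
anvil [605.03  17.09  15.66] 0.16079519276699808 rel tool [-1.25665696  0.73247581]
205 183/194 181/230 184/225 176/213 110/195  23/166  12/166  15/168  14/169  12/167  14/166  16/163  64/176 132/188 182/213 188/224 183/227
208 180/229 186/226 184/211  63/177  14/166  13/171  11/193  14/200  13/200  13/201  12/194  14/178  12/167  14/164 116/185 158/197 189/224
211 186/226 172/215  65/173  17/168  11/203  10/228  11/232  11/231  11/226  11/228  10/234  11/229  11/209  13/177  14/161 123/186 183/209
214 186/224 109/191  14/164  12/211  11/233  12/232  11/229  11/226  10/227  10/227  12/228  12/226  11/227  11/227  13/195  24/161 131/181
217 185/211  38/169  11/213  12/229  11/226  10/224  11/227  11/226  11/224  10/226  11/226  12/226  11/228  11/229  10/230  12/186 112/180
220 150/190  11/193  10/227  11/226 
[... 1643 characters left out ...]

256 122/193   3/159   5/157   5/158   6/129   4/ 63  14/163  16/163  14/169  17/165  16/160  47/ 71   4/134   5/160   3/158   3/157 125/189
259 113/190   2/157   3/158   5/158   7/110  15/ 68  16/163  15/165  15/167  15/166  16/162  50/ 66   4/115   5/160   5/160   3/156 117/187
262  98/187   3/158   3/159   5/157   6/ 82  13/ 60  14/163  14/164  12/168  14/168  13/162  42/ 67   5/ 93   3/159   5/157   3/159 107/184
265   7/112   5/158   5/158   5/158  11/ 68  22/ 46  15/167  14/169  12/168  15/168  14/163  10/ 49  17/ 74   5/158   5/159   6/158   7/111
268   7/141   6/157   3/157   6/158  27/ 48   5/ 49  15/169  13/171  15/170  13/171  14/165  22/ 47  11/ 48   5/157   6/158   5/158   8/129
```

servo_tool:
  series:
    - [0.005,0.002,0.005,0,0,0]
    - [0.01,0.005,0.012,0,0,0]
    - [0.0155,0.007,0.02,0,0,0]
    - [0.0155,0.007,0.02,0,0,0]
    - [0.0155,0.007,0.02,0,0,0]
    - [0.0155,0.007,0.02,0,0,0]

```text
t: 20.1
position: [604.2, 20.0, 78.3]
tool_rot: [3.142, 0.0, 1.83]
contact_force: [0.3, -0.1, 0.8]
finger_gap: 7.8
grip_force: 58.5
```

```bash
python3 look.py w13 | sed -n '1,4p;11,20p'
```

```text
20.1 [604.17057547  19.97183649  78.33421643] [3.14152008e+00 5.20152779e-05 1.82966453e+00] [ 0.33930048 -0.11148493  0.81279884] [-0.02452638  0.00397451  0.01054634]
foot pred [[285.90272226 237.88785917]] [[285.91784599 231.39683834]] anvil top [[285.87829799 234.98114133]]
anvil [605.07  17.11  15.63] 1.0182541593159846 rel tool [-2.99887894  0.13241976]
208 188/209 181/230 187/224 179/217 113/194  28/174  15/165  15/168  12/165  14/165  15/165  38/168 115/197 147/193 190/222 185/226 185/228
229  23/200  10/228  12/228  12/227  11/223  10/225  10/225  10/226  10/228  11/228  11/226  11/226  11/228  11/230  11/230  10/229  42/187
232  11/213  12/229  12/227  11/226  11/225  11/226  11/226  15/182  14/168  13/202  11/229  11/228  10/227  10/227  11/225  10/228   9/220
235  12/216  11/231  11/227  10/227  12/227  12/230  15/185  13/194  12/196  14/199  13/197  11/229  11/229  10/229  11/228  10/227  12/210
238  12/215  12/232  11/231  10/231  11/230  13/213  14/183  13/180  12/187  12/185  13/190  11/232  11/229  10/227  11/228  12/228  32/192
241  81/212  10/230  12/232  11/231  11/231  12/205  15/174  15/173  16/175  12/175  16/177  10/232  11/231  11/229  11/230  11/231 117/198
244 184/225  11/228  10/230  11/232  11/233  11/225  15/166  12/165  12/166  15/168  12/168  10/238  12/237  12/235  11/233  12/221 181/227
247 188/223  77/219  10/231  10/234  11/236  11/228  14/162  14/163  14/168  12/168  14/161  11/238  11/236  11/233  11/233 142/223 184/226
250 138/200 188/223  47/200  11/233  12/236  12/220  14/162  14/166  14/169  12/167  14/162  11/236  10/236  10/236 118/221 179/226 194/221
253 122/196 108/186 159/204 116/196  10/208  12/185  14/164  14/164  16/164  14/166  10/159  10/205  10/206 136/195 162/203 139/194 128/188
256 124/194   5/157   3/159   3/159   8/127   4/ 61  13/161  16/164  15/169  12/166  13/160  98/ 78   6/137   6/158   2/157   6/159 126/188
```

servo_tool:
  series:
    - [0,0,0.006,0,0,0]
    - [0,0,0.012,0,0,0]
    - [0,0,0.018,0,0,0]
    - [0,0,0.022,0,0,0]
    - [0,0,0.024,0,0,0]
    - [0,0,0.024,0,0,0]
    - [0,0,0.024,0,0,0]

```text
t: 20.85
position: [604.2, 20.0, 75.5]
tool_rot: [3.141, 0.0, 1.83]
contact_force: [-0.2, 0.4, -0.6]
finger_gap: 8.0
grip_force: 58.5
```

```bash
python3 look.py w14 | sed -n '1,4p;13,17p'
```

```text
20.85 [604.17786547  19.98967115  75.47823392] [3.14148809e+00 3.06789880e-05 1.82965410e+00] [-0.24995282  0.39623215 -0.58978992] [ 0.08090449 -0.00436135 -0.037147  ]
foot pred [[285.90815243 237.92998927]] [[285.92350612 231.43857702]] anvil top [[285.86461365 236.77578469]]
anvil [605.07  17.16  15.59] 1.3654918025868805 rel tool [-2.96613125  0.13555949]
210 184/223 179/228 187/222 149/207  69/178  16/164  12/166  12/169  14/166  12/166  14/166  20/164  75/183 129/191 187/218 186/225 184/227
237  12/220  11/230  10/227  11/227  11/227  11/216  16/190  13/183  12/189  12/188  11/190  11/229  12/229  10/229  11/228  11/227  11/208
240  11/214  11/232  11/231  12/230  11/230  12/206  13/176  14/176  13/177  14/178  15/183  10/230  11/228  10/227  12/228  11/228  20/201
243  50/208  11/229  12/231  10/231  10/231  12/210  16/172  12/169  12/170  13/172  12/169  11/233  11/230  11/227  11/230  11/230  83/197
246 181/227  12/233   9/229  11/232  11/234  11/235  13/162  14/165  14/167  15/169  14/165  12/238  11/236  12/236  10/231  11/227 182/227
249 191/223  68/194  11/232  11/233  10/235  10/220  13/161  14/165   9/168  15/166  13/160  11/237  10/236  11/232  11/234 128/220 185/225
```

servo_tool:
  series:
    - [0,0.001,0.002,0,0,0]
    - [0,0.002,0.004,0,0,0]
    - [0,0.002,0.006,0,0,0]
    - [0,0.002,0.008,0,0,0]
    - [0,0.002,0.008,0,0,0]
    - [0,0.002,0.008,0,0,0]

```text
t: 21.5
position: [604.4, 20.1, 74.5]
tool_rot: [3.142, 0.0, 1.83]
contact_force: [0.3, -0.6, -1.5]
finger_gap: 8.1
grip_force: 58.5
```

servo_tool:
  series:
    - [0,0,0.001,0,0,0]
    - [0,0,0.002,0,0,0]
    - [0,0,0.003,0,0,0]
    - [0,0,0.003,0,0,0]
    - [0,0,0.003,0,0,0]

```text
t: 22.0
position: [604.5, 20.1, 74.3]
tool_rot: [3.141, 0.0, 1.83]
contact_force: [-0.6, -0.9, 2.9]
finger_gap: 7.8
grip_force: 59.0
```

servo_tool:
  series:
    - [0,0,0,0,0,0]
    - [0,0,0,0,0,0]

```text
t: 22.2
position: [604.5, 20.0, 74.3]
tool_rot: [3.141, 0.0, 1.83]
contact_force: [-1.0, -1.3, 3.5]
finger_gap: 8.1
grip_force: 59.1
```

servo_tool:
  series:
    - [0,0,0.0005,0,0,0]
    - [0,0,0.001,0,0,0]
    - [0,0,0.001,0,0,0]
    - [0,0,0.001,0,0,0]

```text
t: 22.6
position: [604.5, 20.1, 74.3]
tool_rot: [3.141, 0.0, 1.83]
contact_force: [-1.6, -0.5, 5.1]
finger_gap: 7.9
grip_force: 59.3
```

servo_tool:
  series:
    - [0,0,0,0,0,0]
    - [0,0,0,0,0,0]

```text
t: 22.8
position: [604.5, 20.1, 74.3]
tool_rot: [3.141, 0.0, 1.83]
contact_force: [-2.1, -0.2, 5.8]
finger_gap: 7.9
grip_force: 59.3
```

servo_tool:
  series:
    - [0,0,0,0,0,0]
    - [0,0,0,0,0,0]
    - [0,0,0,0,0,0]

```text
t: 23.1
position: [604.5, 20.1, 74.3]
tool_rot: [3.141, 0.0, 1.83]
contact_force: [-1.6, 0.6, 5.0]
finger_gap: 7.5
grip_force: 59.3
```

servo_tool:
  series:
    - [0,0,0,0,0,0]
    - [0,0,0,0,0,0]
    - [0,0,0,0,0,0]
    - [0,0,0,0,0,0]
    - [0,0,0,0,0,0]
    - [0,0,0,0,0,0]

```text
t: 23.7
position: [604.5, 20.1, 74.3]
tool_rot: [3.141, 0.0, 1.83]
contact_force: [-2.6, 0.1, 5.2]
finger_gap: 7.9
grip_force: 59.3
```

```bash
python3 look.py w15 | sed -n '1,4p;8,19p'
python3 - <<'E'
from h import *
import pickle
c,s=pickle.load(open("w15.pkl","rb"));g=cv2.cvtColor(cv2.imread("pics/w15.png"),cv2.COLOR_BGR2GRAY)
for y in range(340,362,2): print(y,g[y,272:302:2])
F=[]
for i in range(4): capture("top"); F.append(get_state()["contact_force"])
print(np.round(F,1))
E
```

```text
23.7 [604.49587582  20.08474756  74.2946367 ] [3.14133879e+00 2.04489977e-04 1.82970284e+00] [-2.60846663  0.06156208  5.24439769] [-0.10677126  0.40041706  0.01228102]
foot pred [[285.85124482 237.87637257]] [[285.86578657 231.38538623]] anvil top [[285.27888215 237.45355591]]
anvil [604.97  17.14  15.52] 1.5032243031975259 rel tool [-2.96559738 -0.29069474]
211 178/229 183/227 187/215 115/193  25/164  14/166  12/168  14/169  12/168  15/168  14/165  13/162  61/177 132/190 188/218 186/224 185/227
223  76/182  12/197  11/231  11/227  10/223  10/225  10/227  11/226  10/225  11/226  11/226  10/226  11/229  11/231  11/217  13/162 130/185
226  30/178  11/225  13/224  11/228  12/228  11/226  11/225  11/225  10/224  11/226  11/225  12/228  11/229  10/230  11/231  11/201 116/185
229  11/206  11/228  11/228  10/228  11/227  12/225  10/223  11/226  12/225  11/226  11/225  11/225  10/225  11/228  10/229  12/228  86/186
232   9/221  11/227  11/227  10/223  12/225  11/227  12/216  13/175  14/166  11/202  11/227  11/227  11/229  11/230  11/230  10/228  39/184
235  11/228  10/228  11/227  12/225  1
[... 1180 characters left out ...]
 162 161 161 158 152 135 133 131]
344 [ 87  84  90 156 163 184 208 207 206 188 161 152 103 104 109]
346 [ 87  86 104 160 221 223 223 221 222 222 221 188 113 107 117]
348 [ 91  85 104 221 223 221 221 221 223 225 224 224 123 109 113]
350 [ 87  85 128 221 222 220 224 225 224 224 224 224 159 107 114]
352 [ 91  89  97 223 223 223 223 226 226 226 224 222 144 121 104]
354 [ 85  81  93 195 225 226 225 226 227 225 225 203 101 102  73]
356 [ 87  92 100  85 127 222 224 224 225 222 171 107 103 104 103]
358 [ 92  97  97  89  88  97 111 120 108 101 107 108 112 105  98]
360 [ 89  95 106  95  91 105 102  97 100 109 113 114 115 113  94]
[[-1.8 -0.6  5.8]
 [-2.  -0.3  6.2]
 [-1.4  0.1  5.3]
 [-1.8 -1.2  5.7]]
```

```bash
python3 -c "
from rig import *
print(hand_in())"
```

```text
the job is handed in; nothing more can be done
None
```

Job handed in at about 24 s: both loose anvils are seated and the row of three is complete. The punch is held upright, within about 0.5° by camera, and centred to about 0.2 mm on the red-ring anvil, with a light push of about 6 N.

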